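Lay out the supper tray

TASK

Lay out the tray for supper: stand the salt shaker on the middle coaster, the black-capped spice jar on the coaster next to the mug and the yellow-capped one on the coaster next to the tin, so that the salt is between them, and set the tea light on top of the tin. Everything stands upright and well centred in its place, and nothing is left held. Leave the mug, the tin and the cork stopper where they stand.

Things in the scene. Friction and masses are not known exactly. Their poses are not given: they have to be found in the camera images.
- mug_tea: loose dark grey mug, 88 mm across and 106 mm tall, standing at one end of the tray (left or right, it varies), about 80 mm beyond the coaster there, handle to the back. Origin at its underside, 19 mm from the cup's centre towards the handle; the handle points along -y, z up
- tin_tomato: loose white and red food tin, 75 mm across and 58 mm tall, standing at the other end of the tray, about 80 mm beyond the coaster there; flat top 70 mm above the worktop. origin at the centre of its underside, z up along its axis
- salt_shaker: loose grey salt shaker with a clear waist, round, 90 mm tall, 44 mm across up to 70 mm, above that a narrower domed top 34 mm across; can be gripped round its body 55 mm up. About 0.1 kg. origin at the centre of its underside, z up along its axis
- spice_black: loose clear spice jar with a black cap and green label, round, 41 mm across, 104 mm tall; can be gripped at 65 mm up. About 0.11 kg. origin at the centre of its underside, z up along its axis
- spice_yellow: loose spice jar with a mustard-yellow cap and brown-red label, round, 45 mm across, 100 mm tall; can be gripped at 65 mm up. About 0.11 kg. origin at the centre of its underside, z up along its axis
- tea_light: loose tea light, a red candle in a round metal cup 38 mm across and 15 mm tall, about 15 g; gripped across its cup with the fingertips about 6 mm above its underside. It is low and may stand about 85 mm or more from a taller thing, which the gripper's body could strike while that is still there. origin at the centre of its underside, z up along its axis
- cork_stopper: loose brown cork bottle stopper, round, 24 mm across, 35 mm tall, standing among the things to be laid out; to be left alone. origin at the centre of its underside, z up along its axis
- coaster_left: fixed round cork coaster, 62 mm across, 4 mm thick, top 16 mm above the worktop: the left one of three in a row, 68 mm apart, on a fixed light wooden tray (130 x 410 x 12 mm) that lies crosswise, turned up to 0.16 rad. Origin at the centre of its underside; y along the row to the robot's left, x away from the robot, z up
- coaster_middle: fixed round dark steel coaster, 62 mm across, 4 mm thick, top 16 mm above the worktop: the middle one of three in a row, 68 mm apart, on a fixed light wooden tray (130 x 410 x 12 mm) that lies crosswise, turned up to 0.16 rad. Origin at the centre of its underside; y along the row to the robot's left, x away from the robot, z up
- coaster_right: fixed round cork coaster, 62 mm across, 4 mm thick, top 16 mm above the worktop: the right one of three in a row, 68 mm apart, on a fixed light wooden tray (130 x 410 x 12 mm) that lies crosswise, turned up to 0.16 rad. Origin at the centre of its underside; y along the row to the robot's left, x away from the robot, z up
There are look-alikes about, which are no part of the job. What is shaped like the salt_shaker but orange or turquoise is not meant.

How it is judged:
At the end, for the whole second after the job is handed in: Salt shaker on the middle coaster, black-capped jar on the one by the mug, yellow-capped jar on the one by the tin, tea light on the tin: each upright, centred within 12 mm, released, at rest. Mug, tin and cork within 20 mm of where they stood, never shoved over 25 mm or tipped (horizontal distance between salt_shaker and coaster_middle below 0.012 m and z of salt_shaker in the frame of coaster_middle between 0.001 and 0.008 m and ((horizontal distance between spice_black and coaster_left below 0.012 m and z of spice_black in the frame of coaster_left between 0.001 and 0.008 m) or (horizontal distance between spice_black and coaster_right below 0.012 m and z of spice_black in the frame of coaster_right between 0.001 and 0.008 m)) and horizontal distance between spice_black and mug_tea below 0.14 m and ((horizontal distance between spice_yellow and coaster_left below 0.012 m and z of spice_yellow in the frame of coaster_left between 0.001 and 0.008 m) or (horizontal distance between spice_yellow and coaster_right below 0.012 m and z of spice_yellow in the frame of coaster_right between 0.001 and 0.008 m)) and horizontal distance between spice_yellow and tin_tomato below 0.14 m and horizontal distance between tea_light and tin_tomato below 0.012 m and z of tea_light in the frame of tin_tomato between 0.052 and 0.064 m and angle between each of salt_shaker, spice_black, spice_yellow, tea_light, mug_tea, tin_tomato's own z axis and vertical below 0.12 rad and linear speed of each of salt_shaker, spice_black, spice_yellow, tea_light below 0.02 m/s and angular speed of each of salt_shaker, spice_black, spice_yellow, tea_light below 0.2 rad/s and distance of each of mug_tea, tin_tomato, cork_stopper from where it was at the start of the episode below 0.02 m); the robot touches nothing.
It fails at once if the mug is shoved from its place or tipped (distance of mug_tea from where it was at the start of the episode above 0.025 m or angle between mug_tea's own z axis and vertical above 0.3 rad).
It fails at once if the tin is shoved from its place or tipped (distance of tin_tomato from where it was at the start of the episode above 0.025 m or angle between tin_tomato's own z axis and vertical above 0.3 rad).
It fails at once if the cork is shoved from its place or tipped (distance of cork_stopper from where it was at the start of the episode above 0.025 m or angle between cork_stopper's own z axis and vertical above 0.3 rad).
It also fails if it takes over 115 s, if anything falls off the work surface, if the arm or the gripper's body presses on something with over 40 N, if the wrist force passes 120 N, or if a joint passes its speed limit or range.

ROBOT

A 6-joint arm with a two-finger parallel gripper is mounted at the origin on a cart in front of the work surface, level with it; the furniture and walls round the work are solid. World frame = base frame: x ahead of the robot, y to its left, z up, the work surface at z = 0. Lengths are in m, angles in rad, forces in N, time in s.
With the tool pointing down it reaches from about 0.325 to 0.925 m from the base axis. Payload 3.1 kg.
Tool frame: the origin (TCP) lies midway between the tips of the shut fingers; the grasp point (between the pads) lies 19 mm behind it; z points along the fingers, y is the line along which they close (so a half turn about z gives the same grasp; the last joint's range is limited). The gripper opens to 85 mm and grips with 20 to 120 N. Pads are 22 mm wide; open, the fingers measure 114 mm over their backs; the gripper's body (76 mm by 85 mm) begins 54 mm behind the grasp point. The pads swing forward as they close: fully open they stand 13 mm farther back than shut.
Start: joints at [-1.459, 0.217, 1.613, -0, 1.311, -0.112], TCP at [0.139, -0.609, 0.231] pointing down, gripper open.
Joint ranges: [-2.75, 2.75], [-0.78, 2.1], [0.31, 2.55], [-1.13, 4.27], [0.13, 2.63], [-2.58, 2.58]. Speed limits (rad/s): [2.79, 2.79, 3.14, 3.14, 3.14, 3.14].

INTERFACE

Orientations are given as a unit quaternion [x, y, z, w].
In Python, from plant import arm, optics gives the robot as it stands. The module is installed in compiled form; this text tells all that it offers.
- The arm moves only by the shell command python3 -m crank 'ROWS' [FORCE]. ROWS is rows parted by semicolons, their numbers by spaces, 1 to 12 of them, each of 7 numbers: a rotation vector rx, ry, rz in rad, then dx, dy, dz in m, then the opening from 0.0 (shut) to 1.0 (fully open); each row shifts and turns the commanded pose from where the row before left it, along the tool's axes as they then stand; what a row does not reach is not made up. A row lasts 1/12 s, in which the tool goes at most 0.0417 m and 0.125 rad, less where a joint would pass 70% of its speed; a pose out of reach is approached as far as the arm can. The fingers move at their own pace and stop on an object; FORCE is the grip in N (left out, the last holds). Time passes only in rows, so rows that do not move let the fingers close. It prints the time, the measured TCP pose, the force, the opening and the grip force at its end.
- arm.sense(): the state, without advancing time (a new reading comes with each control period).
- optics.read_camera(name): name is "scene" or "top" or "wrist"; returns (picture, depth): 400x640x3 uint8, red, green, blue; 400x640 float32, m along the optical axis (not along the pixel's ray), 0 where there is no reading.
- optics.camera_model(name): a dict with "fx", "fy", "cx", "cy" (pixels), "R" (3x3) and "t" (3): a world point X has camera coordinates R X + t. Camera axes: x right, y down, z forward; pixel columns grow to the right and rows downward; lengths in m; the calibration is good to about 2 mm. The wrist camera is an equidistant fisheye: a pixel r from the principal point sees the ray r / f radians off the axis. A picture is of the moment at which its call begins: read the wrist's pose just before it. camera_model takes no time and is no camera call; for the wrist camera it gives the pose at the moment of the call.
- arm.job_done(): hands the job in; it is judged then, once.
The state is a dict: "clock": time; "joint_positions": joint angles; "joint_velocities": joint speeds; "effort": joint torques, N m; "tool_pos": TCP position; "orientation": TCP orientation; "wrist_force": force on the tool from outside, world axes, zero at the start; "moment": the same for the moment, N m; "grip_width": opening from 0.0 (shut) to 1.0 (fully open); "grip_force": force on a finger pad.
Only numpy, scipy, OpenCV 4.12 (cv2) and the standard library are available. Lean on these libraries where they do the work, as an engineer would, in place of code of your own. Each camera call takes 0.05 s, during which the arm holds its last target. There are 200 camera calls.

## Working session

There is one attempt and no reset: what is moved stays moved. The work goes in short steps, Python scripts to look and compute and a shell command to move; the robot and the scene stay as the last step left them, time stands still between calls to the robot, and variables do not carry over. Pictures are saved under pics/ and viewed, at most 14 in all, crops included, and the job is handed in when it is done.

```bash
mkdir -p pics
python3 - <<'E'
from plant import arm, optics
import cv2, numpy as np
for n in ("scene","top"):
    p,d=optics.read_camera(n); np.savez(f"{n}.npz",p=p,d=d,**{k:np.array(v) for k,v in optics.camera_model(n).items()})
    cv2.imwrite(f"pics/{n}0.png",p[:,:,::-1])
    m=optics.camera_model(n); print(n,m["fx"],m["cx"],m["cy"],np.round(m["R"],3).tolist(),np.round(m["t"],3).tolist())
s=arm.sense(); print(s["tool_pos"],s["orientation"],s["clock"])
E
```

```text
scene 490.65823494957027 322.54946126047815 197.8816563543044 [[-0.799, 0.601, -0.015], [0.528, 0.69, -0.494], [-0.286, -0.403, -0.869]] [0.427, -0.26, 1.323]
top 385.279413538648 331.563029604473 197.26877459138504 [[-0.011, -1.0, -0.009], [-0.99, 0.012, -0.143], [0.143, 0.008, -0.99]] [0.038, 0.519, 1.114]
[ 0.13864685 -0.60867383  0.23006756] [ 9.93743398e-01  1.11681873e-01 -1.95083528e-05 -1.10359816e-03] 0.1
```

View pics/top0.png

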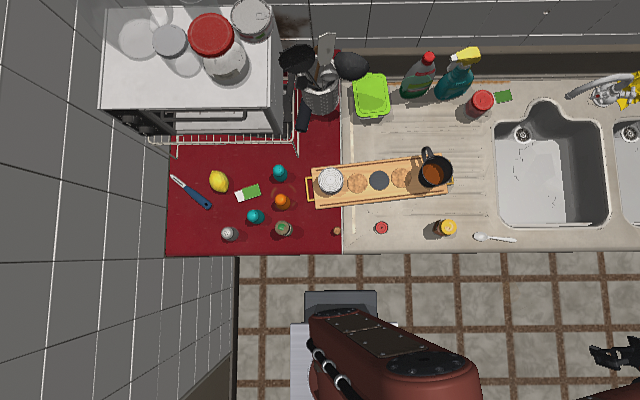

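View pics/scene0.png

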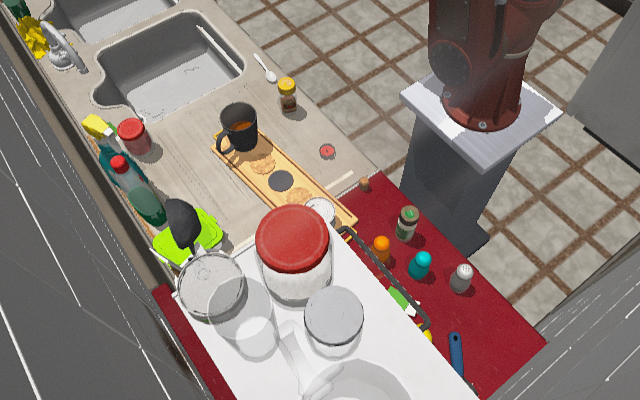

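Run:
```python
import cv2
a=cv2.imread("pics/top0.png")
cv2.imwrite("pics/c1.png",cv2.resize(a[155:255,205:345],None,fx=5.7,fy=5.7,interpolation=cv2.INTER_CUBIC))
cv2.imwrite("pics/c2.png",cv2.resize(a[145:245,305:465],None,fx=5,fy=5,interpolation=cv2.INTER_CUBIC))
```

```text
(no output)
```

View pics/c1.png

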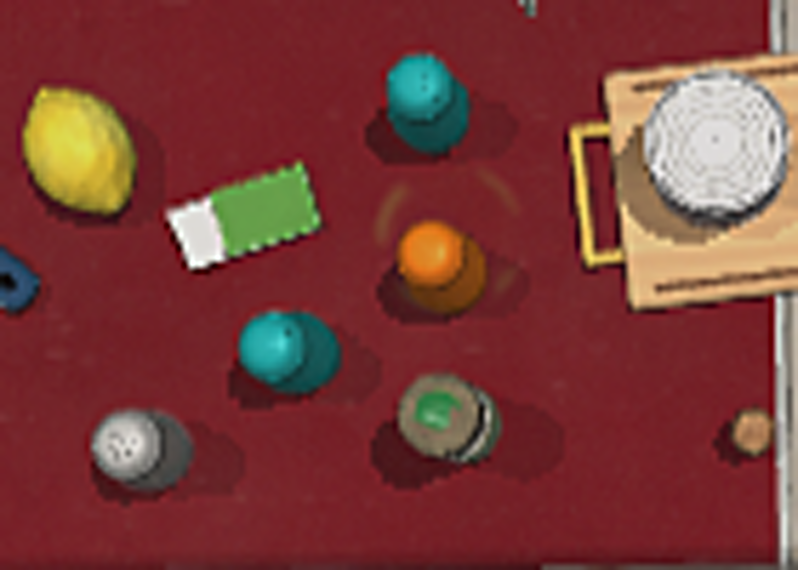

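View pics/c2.png

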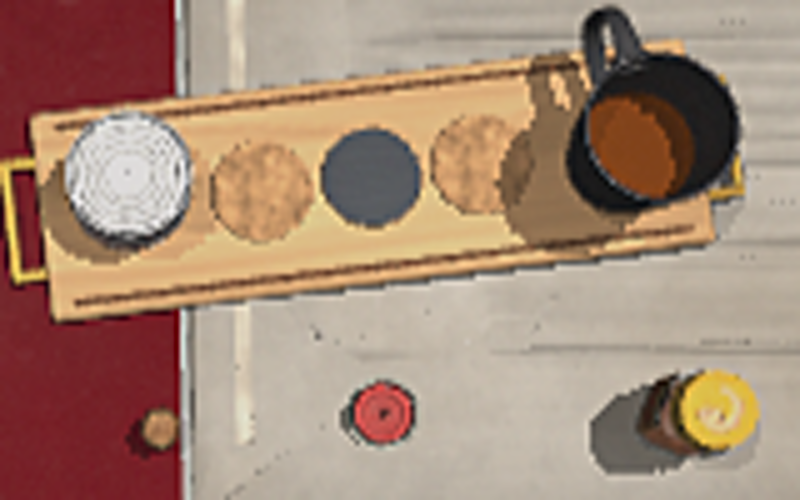

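```bash
cat > h.py <<'E'
import numpy as np
from plant import arm, optics
from scipy.spatial.transform import Rotation as Ro
def ray(m,u,v,z):
    R,t=np.array(m["R"]),np.array(m["t"]); o=-R.T@t
    d=R.T@np.array([(u-m["cx"])/m["fx"],(v-m["cy"])/m["fy"],1]); return o+d*(z-o[2])/d[2]
def go(x,y,z,phi=None):
    "tool-axes shift, then needed z-turn, to bring TCP to x,y,z with tool x at heading phi"
    s=arm.sense(); R=Ro.from_quat(s["orientation"]); X=R.as_matrix()[:,0]
    d=R.inv().apply(np.array([x,y,z])-s["tool_pos"]); p=np.arctan2(X[1],X[0])
    print("shift",np.round(d,4),"rows",np.ceil(np.linalg.norm(d)/.0417),"phi",round(p,3),"turn",None if phi is None else round(p-phi,3),"j",np.round(s["joint_positions"],2),"t",s["clock"])
E
python3 - <<'E'
from h import *
m=optics.camera_model("top")
c1=lambda u,v:((u+.5)/5.7-.5+205,(v+.5)/5.7-.5+155)
c2=lambda u,v:((u+.5)/5-.5+305,(v+.5)/5-.5+145)
for n,p,z in [("salt",c1(127,445),.088),("black",c1(438,416),.104),("cork",c1(752,432),.035),("tin",c1(715,143),.07),("tin2",c2(128,175),.07),
 ("cl",c2(262,191),.016),("cm",c2(371,177),.016),("cr",c2(480,165),.016),("tea",c2(384,413),.015),("yel",c2(718,410),.1),("mug",c2(655,131),.118),
 ("turqN",c1(272,347),.088),("turqF",c1(420,90),.088),("orange",c1(432,255),.088)]:
    print(n,np.round(ray(m,*p,z),4))
# depth check: top-surface centroids
f=np.load("top.npz"); d=f["d"]; v,u=np.nonzero(d>0); Z=d[v,u]
P=(np.c_[(u-m["cx"])/m["fx"]*Z,(v-m["cy"])/m["fy"]*Z,Z]-np.array(m["t"]))@np.array(m["R"])
for n,(x,y),z,r in [("salt",ray(m,*c1(127,445),.088)[:2],.088,.03),("black",ray(m,*c1(438,416),.104)[:2],.104,.035),("tin",ray(m,*c2(128,175),.07)[:2],.07,.05),("tea",ray(m,*c2(384,413),.015)[:2],.013,.03),("yel",ray(m,*c2(718,410),.1)[:2],.1,.035)]:
    k=(np.hypot(P[:,0]-x,P[:,1]-y)<r)&(abs(P[:,2]-z)<.006); print(n,k.sum(),np.round(np.r_[(P[k].min(0)+P[k].max(0))/2,P[k].mean(0)],4))
E
```

```text
salt [0.4151 0.3288 0.088 ]
black [0.4267 0.1724 0.104 ]
cork [0.4211 0.0188 0.035 ]
tin [0.5672 0.0361 0.07  ]
tin2 [0.5674 0.0356 0.07  ]
cl [ 0.5667 -0.0457  0.016 ]
cm [ 0.5746 -0.1126  0.016 ]
cr [ 0.5813 -0.1794  0.016 ]
tea [ 0.4303 -0.1164  0.015 ]
yel [ 0.4245 -0.2921  0.1   ]
mug [ 0.5796 -0.26    0.118 ]
turqN [0.463  0.2577 0.088 ]
turqF [0.5929 0.1851 0.088 ]
orange [0.5084 0.1783 0.088 ]
salt 78 [0.4158 0.3324 0.0878 0.4153 0.3314 0.0866]
black 162 [0.427  0.1724 0.1044 0.427  0.1721 0.1045]
tin 463 [0.5686 0.0347 0.0691 0.5685 0.0356 0.0673]
tea 67 [ 0.431  -0.1158  0.0122  0.4311 -0.1153  0.0097]
yel 201 [ 0.4248 -0.2923  0.0997  0.4243 -0.292   0.0998]
```

```bash
python3 -m crank '0 0 -.1213 0 0 0 1;0 0 -.1213 0 0 0 1;0 0 -.1213 0 0 0 1;0 0 -.1213 0 0 0 1;0 0 -.1213 0 0 0 1;0 0 -.1213 0 0 0 1;0 0 -.1213 0 0 0 1;0 0 -.1213 0 0 0 1;0 0 -.1213 0 0 0 1;0 0 -.1213 0 0 0 1;0 0 -.1213 0 0 0 1;0 0 -.1213 0 0 0 1' 30; python3 -c "
from h import *
go(.4245,-.292,.2,1.68)"
```

```text
clock: 1.1
tool_pos: [0.1386, -0.6089, 0.2305]
orientation: [0.665, 0.746, 0.0, -0.001]
wrist_force: [-1.1, 0.2, 0.9]
grip_width: 0.999
grip_force: 0.0
shift [0.2821 0.3202 0.0309] rows 11.0 phi 1.685 turn 0.005 j [-1.46  0.22  1.61 -0.    1.31 -1.57] t 1.1
```

```bash
python3 -m crank '0 0 0 .0235 .0267 .0026 1;0 0 0 .0235 .0267 .0026 1;0 0 0 .0235 .0267 .0026 1;0 0 0 .0235 .0267 .0026 1;0 0 0 .0235 .0267 .0026 1;0 0 0 .0235 .0267 .0026 1;0 0 0 .0235 .0267 .0026 1;0 0 0 .0235 .0267 .0026 1;0 0 0 .0235 .0267 .0026 1;0 0 0 .0235 .0267 .0026 1;0 0 0 .0235 .0267 .0026 1;0 0 0 .0235 .0267 .0026 1'; python3 -c "
from h import *
go(.4245,-.292,.046,1.68)
import cv2
p,d=optics.read_camera('wrist'); cv2.imwrite('pics/w1.png',p[:,:,::-1])"
```

```text
clock: 2.1
tool_pos: [0.4273, -0.2926, 0.1996]
orientation: [0.668, 0.744, 0.0, -0.0]
wrist_force: [0.1, -1.0, 0.1]
grip_width: 0.994
grip_force: 0.0
shift [ 0.0008 -0.0027  0.1536] rows 4.0 phi 1.679 turn -0.001 j [-0.74  0.02  1.89  0.    1.23 -0.84] t 2.1
```

View pics/w1.png

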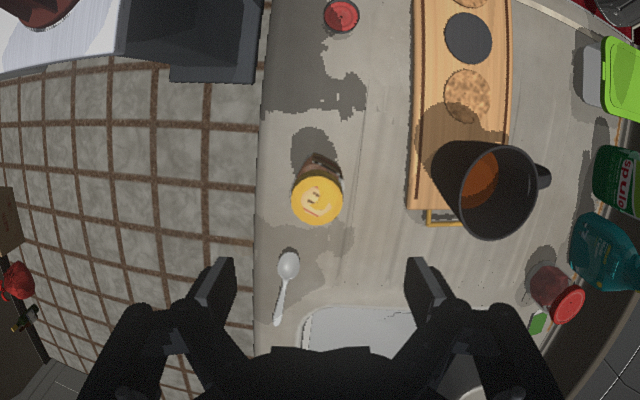

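```bash
cat >> h.py <<'E'
def fray(m,u,v,z):
    R,t=np.array(m["R"]),np.array(m["t"]); o=-R.T@t
    a=np.array([(u-m["cx"])/m["fx"],(v-m["cy"])/m["fy"]]); th=np.hypot(*a)
    d=R.T@np.r_[np.sin(th)*a/th,np.cos(th)]; return np.round(o+d*(z-o[2])/d[2],4)
E
python3 -c "
from h import *
m=optics.camera_model('wrist')
print(fray(m,317,201,.1),fray(m,341,16,.015),fray(m,469,38,.016))
go(.4250,-.292,.046,1.68)"
python3 -m crank '0 0 0 0 -.0005 .0384 1;0 0 0 0 -.0005 .0384 1;0 0 0 0 -.0005 .0384 1;0 0 0 0 -.0005 .0384 1;0 0 0 0 0 0 0;0 0 0 0 0 0 0;0 0 0 0 0 0 0;0 0 0 0 0 0 0;0 0 0 0 0 0 0;0 0 0 0 0 0 0;0 0 0 0 0 0 0' 30
```

```text
[ 0.4291 -0.2878  0.1   ] [ 0.434  -0.1135  0.015 ] [ 0.578  -0.1081  0.016 ]
shift [-0.0046 -0.0067  0.1529] rows 4.0 phi 1.683 turn 0.003 j [-0.73  0.02  1.89  0.01  1.23 -0.84] t 2.15
clock: 3.07
tool_pos: [0.4259, -0.2957, 0.0486]
orientation: [0.668, 0.744, -0.0, 0.002]
wrist_force: [-0.3, 0.7, 2.9]
grip_width: 0.572
grip_force: 32.5
```

```bash
python3 -m crank '0 0 0 0 0 -.005 0;0 0 0 0 0 -.03 0;0 0 0 0 0 -.04 0;0 0 0 0 0 -.04 0;0 0 0 0 0 -.035 0;0 0 0 0 0 0 0;0 0 0 0 0 0 0;0 0 0 0 0 0 0'; python3 -c "
from h import *
go(.5667,-.0457,.2,1.68)
import cv2
p,d=optics.read_camera('wrist'); cv2.imwrite('pics/w2.png',p[:,:,::-1])
m=optics.camera_model('wrist'); np.savez('w2.npz',d=d,**{k:np.array(v) for k,v in m.items()})
go(.5667,-.0457,.2,1.68)"
```

```text
clock: 3.73
tool_pos: [0.4242, -0.2941, 0.1962]
orientation: [0.668, 0.744, 0.0, -0.0]
wrist_force: [-1.3, -0.1, -1.3]
grip_width: 0.568
grip_force: 32.2
shift [ 0.2315  0.1686 -0.0037] rows 7.0 phi 1.679 turn -0.001 j [-0.74  0.02  1.9   0.    1.22 -0.85] t 3.7333
shift [ 0.2308  0.1692 -0.0049] rows 7.0 phi 1.679 turn -0.001 j [-0.74  0.02  1.9   0.    1.22 -0.85] t 3.7833
```

View pics/w2.png

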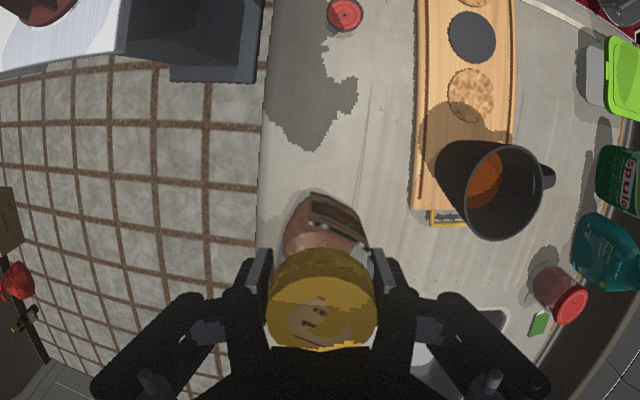

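```bash
python3 -c "
from h import *
m=np.load('w2.npz')
print(fray(m,321,300,.248),fray(m,345,14,.015),fray(m,471,37,.016),arm.sense()['tool_pos'])"
python3 -m crank '0 0 0 .0289 .0211 0 0;0 0 0 .0289 .0211 0 0;0 0 0 .0289 .0211 0 0;0 0 0 .0289 .0211 0 0;0 0 0 .0289 .0211 0 0;0 0 0 .0289 .0211 0 0;0 0 0 .0289 .0211 0 0;0 0 0 .0289 .0211 0 0;0 0 0 0 0 0 0;0 0 0 0 0 0 0;0 0 0 0 0 0 0;0 0 0 0 0 0 0'; python3 -c "
from h import *
go(.5667,-.0457,.064,1.68)"
```

```text
[ 0.4228 -0.2788  0.248 ] [ 0.4302 -0.1187  0.015 ] [ 0.5702 -0.115   0.016 ] [ 0.42355677 -0.29350693  0.19484208]
clock: 4.78
tool_pos: [0.566, -0.0472, 0.1949]
orientation: [0.668, 0.744, -0.001, -0.001]
wrist_force: [-0.4, 0.3, -0.2]
grip_width: 0.572
grip_force: 32.2
shift [0.0013 0.0012 0.1309] rows 4.0 phi 1.678 turn -0.002 j [-0.21  0.13  1.78 -0.    1.23 -0.31] t 4.7833
```

```bash
python3 -m crank '0 0 0 .001 .001 .037 0;0 0 0 0 0 .037 0;0 0 0 0 0 .03 0;0 0 0 0 0 .02 0;0 0 0 0 0 .005 0;0 0 0 0 0 .001 0;0 0 0 0 0 0 0;0 0 0 0 0 0 0;0 0 0 0 0 0 0'; python3 -c "
from h import *
go(.5667,-.0457,.064,1.68)"
```

```text
clock: 5.53
tool_pos: [0.5689, -0.046, 0.0674]
orientation: [0.668, 0.744, 0.0, 0.001]
wrist_force: [1.3, 0.4, -0.5]
grip_width: 0.572
grip_force: 31.2
shift [ 0.0005 -0.0022  0.0034] rows 1.0 phi 1.679 turn -0.001 j [-0.2   0.3   1.85  0.    0.99 -0.31] t 5.5333
```

```bash
python3 -m crank '0 0 0 0 -.0015 .001 0;0 0 0 0 0 .001 0;0 0 0 0 0 .001 0;0 0 0 0 0 0 0;0 0 0 0 0 0 0;0 0 0 0 0 0 0;0 0 0 0 0 0 0;0 0 0 0 0 0 0'; python3 -c "
from h import *
go(.5667,-.0457,.064,1.68)"
```

```text
clock: 6.2
tool_pos: [0.567, -0.0454, 0.0642]
orientation: [0.668, 0.744, 0.0, 0.0]
wrist_force: [-2.9, 0.7, 6.5]
grip_width: 0.572
grip_force: 31.9
shift [-0.0002 -0.0003  0.0002] rows 1.0 phi 1.68 turn -0.0 j [-0.2   0.3   1.86  0.    0.98 -0.31] t 6.2
```

```bash
python3 -m crank '0 0 0 0 0 0 .7;0 0 0 0 0 0 .7;0 0 0 0 0 0 .7;0 0 0 0 0 0 .8;0 0 0 0 0 0 .8;0 0 0 0 0 -.02 .8;0 0 0 0 0 -.04 1;0 0 0 0 0 -.04 1;0 0 0 0 0 -.04 1;0 0 0 0 0 0 1;0 0 0 0 0 0 1'; python3 -c "
from h import *
go(.415,.330,.2,1.68)"
```

```text
clock: 7.12
tool_pos: [0.5696, -0.046, 0.2078]
orientation: [0.668, 0.744, 0.002, 0.004]
wrist_force: [-0.2, 0.7, -0.4]
grip_width: 1.001
grip_force: 0.0
shift [ 0.3906 -0.113   0.0058] rows 10.0 phi 1.679 turn -0.001 j [-0.2   0.12  1.77  0.    1.24 -0.31] t 7.1167
```

```bash
python3 -m crank '0 0 0 .039 -.011 0 1;0 0 0 .039 -.011 0 1;0 0 0 .039 -.011 0 1;0 0 0 .039 -.011 0 1;0 0 0 .039 -.011 0 1;0 0 0 .039 -.011 0 1;0 0 0 .039 -.011 0 1;0 0 0 .039 -.011 0 1;0 0 0 .039 -.011 0 1;0 0 0 .039 -.011 0 1'; python3 -m crank '0 0 0 0 0 0 1;0 0 0 0 0 0 1;0 0 0 0 0 0 1;0 0 0 0 0 0 1'; python3 -c "
from h import *
import cv2
m=optics.camera_model('wrist');p,d=optics.read_camera('wrist'); np.savez('w3.npz',d=d,**{k:np.array(v) for k,v in m.items()})
a=p[:,:,::-1]; t=optics.read_camera('top')[0][:,:,::-1]
cv2.imwrite('pics/w3.png',np.hstack([cv2.resize(a[60:300,190:520],None,fx=1.2,fy=1.2),cv2.resize(t[150:246,310:470],None,fx=2.4,fy=3,interpolation=2)[:288]]))
cv2.imwrite('pics/t3.png',cv2.resize(t[145:245,305:465],None,fx=5,fy=5,interpolation=2))
go(.415,.330,.036,1.68)"
```

```text
clock: 7.95
tool_pos: [0.4129, 0.3312, 0.2013]
orientation: [0.668, 0.744, -0.002, -0.0]
wrist_force: [1.7, -0.1, 1.5]
grip_width: 0.996
grip_force: 0.0
clock: 8.28
tool_pos: [0.4151, 0.3289, 0.2023]
orientation: [0.668, 0.744, -0.001, -0.0]
wrist_force: [0.2, 0.4, -0.5]
grip_width: 0.998
grip_force: 0.0
shift [ 0.0014 -0.0004  0.1669] rows 5.0 phi 1.677 turn -0.003 j [ 0.54  0.04  1.86 -0.    1.24  0.43] t 8.3833
```

View pics/w3.png

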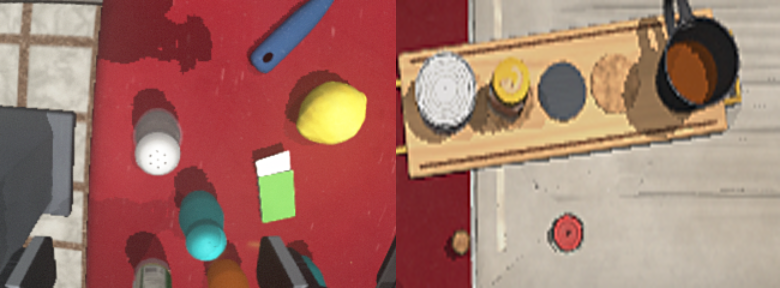

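View pics/t3.png

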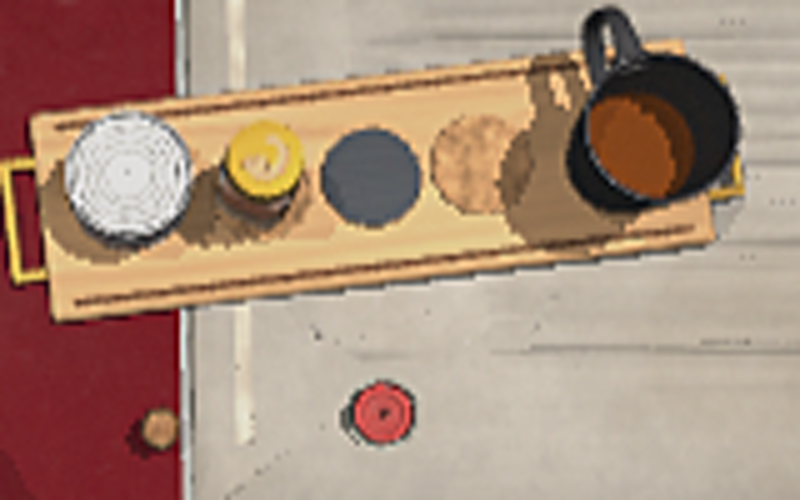

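```bash
python3 -c "
from h import *
m=optics.camera_model('top'); print(ray(m,(264.5)/5+304.5,160.5/5+144.5,.116)); print(fray(np.load('w3.npz'),320.8,188.3,.088))
go(.4153,.3305,.036,1.68)"
```

```text
[ 0.56618232 -0.04122068  0.116     ]
[0.4155 0.3345 0.088 ]
shift [ 0.0018 -0.      0.1669] rows 5.0 phi 1.677 turn -0.003 j [ 0.54  0.04  1.86 -0.    1.24  0.43] t 8.3833
```

```bash
python3 -m crank '0 0 0 .003 0 .034 1;0 0 0 0 0 .036 1;0 0 0 0 0 .036 1;0 0 0 0 0 .033 1;0 0 0 0 0 .027 1;0 0 0 0 0 0 1;0 0 0 0 0 0 0;0 0 0 0 0 0 0;0 0 0 0 0 0 0;0 0 0 0 0 0 0;0 0 0 0 0 0 0;0 0 0 0 0 0 0'; python3 -m crank '0 0 0 0 0 0 0;0 0 0 0 0 0 0;0 0 0 0 0 0 0;0 0 0 0 0 -.003 0;0 0 0 0 0 -.03 0;0 0 0 0 0 -.04 0;0 0 0 0 0 -.04 0;0 0 0 0 0 -.04 0;0 0 0 0 0 0 0;0 0 0 0 0 0 0'; python3 -c "
from h import *
go(.5742,-.1126,.2,1.68)"
```

```text
clock: 9.38
tool_pos: [0.4169, 0.3344, 0.0403]
orientation: [0.668, 0.745, 0.002, 0.001]
wrist_force: [-0.5, -1.3, 5.8]
grip_width: 0.431
grip_force: 29.7
clock: 10.22
tool_pos: [0.4171, 0.3348, 0.1948]
orientation: [0.668, 0.745, 0.004, 0.001]
wrist_force: [0.7, 0.5, -2.8]
grip_width: 0.425
grip_force: 30.2
shift [-0.4618  0.1076 -0.006 ] rows 12.0 phi 1.68 turn -0.0 j [0.55 0.05 1.87 0.   1.21 0.44] t 10.2167
```

```bash
python3 -m crank '0 0 0 -.0384 .009 0 0;0 0 0 -.0384 .009 0 0;0 0 0 -.0384 .009 0 0;0 0 0 -.0384 .009 0 0;0 0 0 -.0384 .009 0 0;0 0 0 -.0384 .009 0 0;0 0 0 -.0384 .009 0 0;0 0 0 -.0384 .009 0 0;0 0 0 -.0384 .009 0 0;0 0 0 -.0384 .009 0 0;0 0 0 -.0384 .009 0 0;0 0 0 -.0384 .009 0 0';python3 -m crank '0 0 0 0 0 0 0;0 0 0 0 0 0 0;0 0 0 0 0 0 0;0 0 0 0 0 0 0;0 0 0 0 0 0 0;0 0 0 0 0 0 0'; python3 -c "
from h import *
go(.5742,-.1126,.056,1.68)"
```

```text
clock: 11.22
tool_pos: [0.5707, -0.1144, 0.1878]
orientation: [0.668, 0.744, -0.001, -0.002]
wrist_force: [0.8, 0.4, -0.4]
grip_width: 0.426
grip_force: 30.2
clock: 11.72
tool_pos: [0.5717, -0.1117, 0.1902]
orientation: [0.667, 0.745, -0.0, -0.0]
wrist_force: [0.4, 0.4, -1.1]
grip_width: 0.427
grip_force: 30.2
shift [-0.0012  0.0025  0.1342] rows 4.0 phi 1.681 turn 0.001 j [-0.31  0.17  1.75  0.    1.22 -0.42] t 11.7167
```

```bash
python3 -m crank '0 0 0 -.0005 .002 .037 0;0 0 0 0 0 .037 0;0 0 0 0 0 .03 0;0 0 0 0 0 .02 0;0 0 0 0 0 .006 0;0 0 0 0 0 .001 0;0 0 0 0 0 .001 0;0 0 0 0 0 0 0;0 0 0 0 0 0 0;0 0 0 0 0 0 0;0 0 0 0 0 0 0'; python3 -c "
from h import *
go(.5742,-.1126,.056,1.68)"
```

```text
clock: 12.63
tool_pos: [0.5751, -0.1136, 0.0596]
orientation: [0.668, 0.744, 0.0, 0.001]
wrist_force: [-0.3, 0.3, -1.0]
grip_width: 0.428
grip_force: 30.2
shift [ 0.0011 -0.0007  0.0036] rows 1.0 phi 1.679 turn -0.001 j [-0.31  0.34  1.82  0.    0.98 -0.42] t 12.6333
```

```bash
python3 -m crank '0 0 0 .001 0 .001 0;0 0 0 0 0 .001 0;0 0 0 0 0 .001 0;0 0 0 0 0 .001 0;0 0 0 0 0 0 0;0 0 0 0 0 0 0;0 0 0 0 0 0 0;0 0 0 0 0 0 0'
```

```text
clock: 13.3
tool_pos: [0.5746, -0.113, 0.0564]
orientation: [0.668, 0.745, -0.0, 0.0]
wrist_force: [-2.7, -0.7, 8.7]
grip_width: 0.426
grip_force: 31.6
```

```bash
python3 -m crank '0 0 0 0 0 0 .75;0 0 0 0 0 0 .75;0 0 0 0 0 0 .75;0 0 0 0 0 0 .75;0 0 0 0 0 0 .75;0 0 0 0 0 -.02 .75;0 0 0 0 0 -.04 .75;0 0 0 0 0 -.04 .75;0 0 0 0 0 -.04 .75;0 0 0 0 0 -.01 .75'; python3 -m crank '0 0 0 .0376 -.0144 0 .75;0 0 0 .0376 -.0144 0 .75;0 0 0 .0376 -.0144 0 .75;0 0 0 .0376 -.0144 0 .75;0 0 0 .0376 -.0144 0 .75;0 0 0 .0376 -.0144 0 .75;0 0 0 .0376 -.0144 0 .75;0 0 0 .0376 -.0144 0 .75;0 0 0 0 0 0 .75;0 0 0 0 0 0 .75;0 0 0 0 0 0 .75;0 0 0 0 0 0 .75'; python3 -c "
from h import *
import cv2
m=optics.camera_model('wrist');go(.427,.1735,.046,1.68);p,d=optics.read_camera('wrist'); np.savez('w4.npz',d=d,**{k:np.array(v) for k,v in m.items()})
a=p[:,:,::-1]; t=optics.read_camera('top')[0][:,:,::-1]
cv2.imwrite('pics/w4.png',np.hstack([cv2.resize(a[60:300,190:520],None,fx=1.2,fy=1.2),cv2.resize(t[150:222,320:420],None,fx=4,fy=4,interpolation=2)[:288]]))"
```

```text
clock: 14.13
tool_pos: [0.5784, -0.1137, 0.2127]
orientation: [0.668, 0.744, 0.003, 0.006]
wrist_force: [0.5, 0.0, 1.3]
grip_width: 0.749
grip_force: 0.0
clock: 15.13
tool_pos: [0.4276, 0.1733, 0.2044]
orientation: [0.668, 0.744, -0.0, 0.0]
wrist_force: [-0.5, -0.2, 0.6]
grip_width: 0.747
grip_force: 0.0
shift [ 0.0004 -0.0005  0.1584] rows 4.0 phi 1.678 turn -0.002 j [ 0.23 -0.12  2.01 -0.    1.24  0.13] t 15.1333
```

View pics/w4.png

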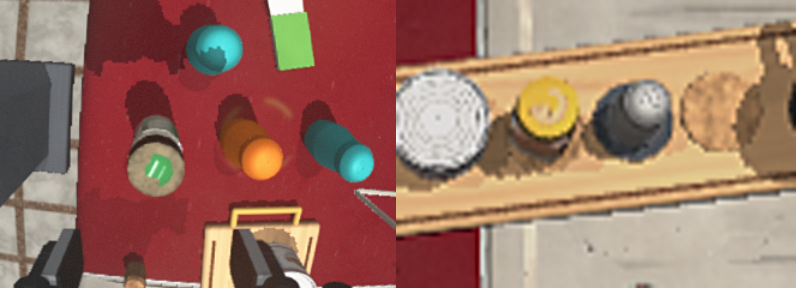

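```bash
python3 -c "
from h import *
m=optics.camera_model('top')
print(ray(m,(251.5)/4+319.5,100.5/4+149.5,.104),ray(m,(150.5)/4+319.5,106.5/4+149.5,.116)); print(fray(np.load('w4.npz'),156/1.2+190,168/1.2+60,.104)); R=np.array(m['R']);print(-R.T@np.array(m['t']))
d=optics.read_camera('top')[1]
v,u=np.nonzero(d>0); Z=d[v,u]
P=(np.c_[(u-m['cx'])/m['fx']*Z,(v-m['cy'])/m['fy']*Z,Z]-np.array(m['t']))@R
k=(np.hypot(P[:,0]-.5745,P[:,1]+.1126)<.035)&(P[:,2]>.03)
for a,b in((.03,.07),(.07,.08),(.08,.09),(.09,.098),(.098,.11)):
  q=k&(P[:,2]>a)&(P[:,2]<b); print(a,q.sum(),np.round(np.r_[P[q].mean(0),P[q].min(0)[:2],P[q].max(0)[:2]],4) if q.any() else '')
"
```

```text
[ 0.57338304 -0.11279101  0.104     ] [ 0.56754682 -0.04047788  0.116     ]
[0.4281 0.173  0.104 ]
[0.35568457 0.0235739  1.17672849]
0.03 63 [ 0.5625 -0.1039  0.0561  0.5517 -0.1297  0.591  -0.0911]
0.07 17 [ 0.564  -0.1054  0.0751  0.5552 -0.1236  0.5818 -0.0949]
0.08 5 [ 0.5631 -0.103   0.0834  0.5559 -0.1108  0.5739 -0.097 ]
0.09 39 [ 0.57   -0.1113  0.0953  0.5565 -0.1299  0.5889 -0.0984]
0.098 77 [ 0.5725 -0.1141  0.1025  0.5586 -0.1266  0.588  -0.1005]
```

```bash
python3 -m crank '0 0 0 0 0 .036 .75;0 0 0 0 0 .036 .75;0 0 0 0 0 .036 .75;0 0 0 0 0 .03 .75;0 0 0 0 0 .02 .75;0 0 0 0 0 0 .75;0 0 0 0 0 0 .75;0 0 0 0 0 0 0;0 0 0 0 0 0 0;0 0 0 0 0 0 0;0 0 0 0 0 0 0;0 0 0 0 0 0 0'; python3 -m crank '0 0 0 0 0 0 0;0 0 0 0 0 0 0;0 0 0 0 0 -.003 0;0 0 0 0 0 -.03 0;0 0 0 0 0 -.04 0;0 0 0 0 0 -.04 0;0 0 0 0 0 -.04 0;0 0 0 0 0 0 0;0 0 0 0 0 0 0;0 0 0 0 0 0 0;0 0 0 0 0 0 0'; python3 -c "
from h import *
go(.5811,-.1794,.2,1.68)"
```

```text
clock: 16.28
tool_pos: [0.4292, 0.1744, 0.0487]
orientation: [0.668, 0.745, 0.002, 0.002]
wrist_force: [-0.9, -1.3, 6.0]
grip_width: 0.462
grip_force: 29.6
clock: 17.2
tool_pos: [0.4252, 0.1738, 0.1974]
orientation: [0.668, 0.744, -0.002, -0.001]
wrist_force: [-0.6, 0.3, -2.1]
grip_width: 0.461
grip_force: 29.9
shift [-0.368   0.1167 -0.003 ] rows 10.0 phi 1.679 turn -0.001 j [ 0.23 -0.11  2.02  0.    1.23  0.13] t 17.2
```

```bash
python3 -m crank '0 0 0 -.0368 .0115 0 0;0 0 0 -.0368 .0115 0 0;0 0 0 -.0368 .0115 0 0;0 0 0 -.0368 .0115 0 0;0 0 0 -.0368 .0115 0 0;0 0 0 -.0368 .0115 0 0;0 0 0 -.0368 .0115 0 0;0 0 0 -.0368 .0115 0 0;0 0 0 -.0368 .0115 0 0;0 0 0 -.0368 .0115 0 0';python3 -m crank '0 0 0 0 0 0 0;0 0 0 0 0 0 0;0 0 0 0 0 0 0;0 0 0 0 0 0 0;0 0 0 0 0 0 0;0 0 0 0 0 0 0'; python3 -c "
from h import *
go(.5811,-.1794,.064,1.68)"
```

```text
clock: 18.03
tool_pos: [0.5799, -0.1804, 0.1961]
orientation: [0.668, 0.744, -0.001, -0.003]
wrist_force: [1.6, 0.7, -0.8]
grip_width: 0.463
grip_force: 29.9
clock: 18.53
tool_pos: [0.5808, -0.1778, 0.1992]
orientation: [0.667, 0.745, -0.0, -0.0]
wrist_force: [-0.1, -0.1, -1.5]
grip_width: 0.464
grip_force: 29.9
shift [-0.0016  0.0002  0.1352] rows 4.0 phi 1.681 turn 0.001 j [-0.41  0.21  1.69  0.    1.25 -0.52] t 18.5333
```

```bash
python3 -m crank '0 0 0 -.001 0 .037 0;0 0 0 0 0 .037 0;0 0 0 0 0 .03 0;0 0 0 0 0 .02 0;0 0 0 0 0 .007 0;0 0 0 0 0 .001 0;0 0 0 0 0 .001 0;0 0 0 0 0 .001 0;0 0 0 0 0 0 0;0 0 0 0 0 0 0;0 0 0 0 0 0 0;0 0 0 0 0 0 0'; python3 -c "
from h import *
go(.5811,-.1794,.064,1.68)"
```

```text
clock: 19.53
tool_pos: [0.5817, -0.1804, 0.0661]
orientation: [0.668, 0.744, 0.0, 0.001]
wrist_force: [0.1, 0.1, -1.6]
grip_width: 0.461
grip_force: 30.1
shift [ 0.0011 -0.0005  0.0021] rows 1.0 phi 1.679 turn -0.001 j [-0.42  0.37  1.76  0.    1.01 -0.52] t 19.5333
```

```bash
python3 -m crank '0 0 0 .001 0 .001 0;0 0 0 0 0 .001 0;0 0 0 0 0 .001 0;0 0 0 0 0 0 0;0 0 0 0 0 0 0;0 0 0 0 0 0 0;0 0 0 0 0 0 0'
```

```text
clock: 20.12
tool_pos: [0.5817, -0.1796, 0.0647]
orientation: [0.668, 0.744, -0.0, 0.0]
wrist_force: [-3.5, 1.2, 8.2]
grip_width: 0.463
grip_force: 30.9
```

```bash
python3 -m crank '0 0 0 0 0 0 .75;0 0 0 0 0 0 .75;0 0 0 0 0 0 .75;0 0 0 0 0 0 .75;0 0 0 0 0 0 .75;0 0 0 0 0 -.02 .75;0 0 0 0 0 -.04 .75;0 0 0 0 0 -.04 .75;0 0 0 0 0 -.04 .75;0 0 0 0 0 -.01 .75'; python3 -m crank '0 0 0 .0198 -.0358 0 .75;0 0 0 .0198 -.0358 0 .75;0 0 0 .0198 -.0358 0 .75;0 0 0 .0198 -.0358 0 .75;0 0 0 0 0 .04 .75;0 0 0 0 0 .04 .75;0 0 0 0 0 .035 .75;0 0 0 0 0 0 .75;0 0 0 0 0 0 .75;0 0 0 0 0 0 .75;0 0 0 0 0 0 .75;0 0 0 0 0 0 .75'; python3 -c "
from h import *
import cv2
m=optics.camera_model('wrist');go(.4305,-.1165,.003,1.68);p,d=optics.read_camera('wrist'); np.savez('w5.npz',d=d,**{k:np.array(v) for k,v in m.items()})
a=p[:,:,::-1]; t=optics.read_camera('top')[0][:,:,::-1]
cv2.imwrite('pics/w5.png',np.hstack([cv2.resize(a[100:340,190:520],None,fx=1.2,fy=1.2),cv2.resize(t[150:222,320:420],None,fx=4,fy=4,interpolation=2)[:288]]))"
```

```text
clock: 20.95
tool_pos: [0.5853, -0.1809, 0.221]
orientation: [0.668, 0.744, 0.002, 0.006]
wrist_force: [1.4, -1.0, 1.4]
grip_width: 0.747
grip_force: 0.0
clock: 21.95
tool_pos: [0.4326, -0.117, 0.0999]
orientation: [0.668, 0.744, 0.001, 0.002]
wrist_force: [0.2, -0.1, 0.2]
grip_width: 0.745
grip_force: 0.0
shift [ 0.001  -0.0024  0.0969] rows 3.0 phi 1.679 turn -0.001 j [-0.42 -0.    2.13  0.    1.01 -0.53] t 21.95
```

View pics/w5.png

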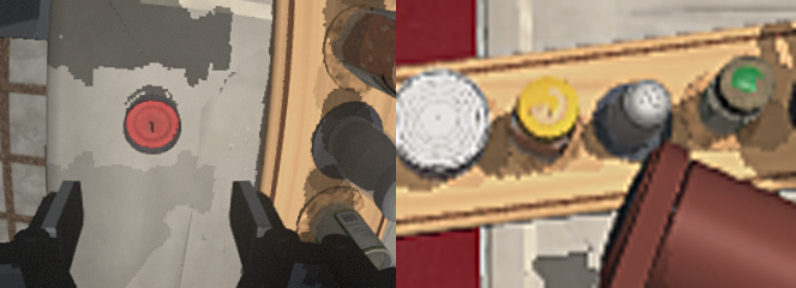

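```bash
python3 -c "
from h import *
m=optics.camera_model('top')
print(ray(m,(348.5)/4+319.5,85.5/4+149.5,.12)); print(fray(np.load('w5.npz'),316.7,202.5,.015)); go(.4305,-.1165,.003,1.68)"
```

```text
[ 0.5799644  -0.17872977  0.12      ]
[ 0.4305 -0.1144  0.015 ]
shift [ 0.0005 -0.0016  0.0963] rows 3.0 phi 1.679 turn -0.001 j [-0.42 -0.    2.13  0.    1.01 -0.53] t 22.05
```

```bash
python3 -m crank '0 0 0 .0015 -.0015 .035 .75;0 0 0 0 0 .03 .75;0 0 0 0 0 .02 .75;0 0 0 0 0 .008 .75;0 0 0 0 0 0 .75;0 0 0 0 0 0 .75;0 0 0 0 0 0 .75;0 0 0 0 0 0 .75' 20; python3 -c "
from h import *
go(.4305,-.1155,.004,1.68)"
```

```text
clock: 22.72
tool_pos: [0.4304, -0.1155, 0.0062]
orientation: [0.668, 0.744, 0.001, 0.002]
wrist_force: [-1.3, 0.2, -0.8]
grip_width: 0.746
grip_force: 0.0
shift [-0.      0.0001  0.0022] rows 1.0 phi 1.679 turn -0.001 j [-0.42  0.18  2.16 -0.    0.8  -0.53] t 22.7167
```

```bash
python3 -m crank '0 0 0 0 0 .003 .75;0 0 0 0 0 0 .35;0 0 0 0 0 0 .35;0 0 0 0 0 0 .35;0 0 0 0 0 0 .35;0 0 0 0 0 0 .35;0 0 0 0 0 0 .35;0 0 0 0 0 0 .35;0 0 0 0 0 0 .35' 20; python3 -c "
from h import *
go(.4305,-.1155,.004,1.68)"
```

```text
clock: 23.47
tool_pos: [0.429, -0.1148, 0.002]
orientation: [0.668, 0.744, 0.0, 0.0]
wrist_force: [-0.9, 1.2, 5.9]
grip_width: 0.426
grip_force: 20.3
shift [-0.0008  0.0014 -0.002 ] rows 1.0 phi 1.679 turn -0.001 j [-0.42  0.19  2.16  0.    0.79 -0.53] t 23.4667
```

```bash
python3 -m crank '0 0 0 0 0 -.01 .35;0 0 0 0 0 -.03 .35;0 0 0 0 0 -.04 .35;0 0 0 0 0 -.04 .35;0 0 0 0 0 -.02 .35;0 0 0 0 0 0 .35'; python3 -m crank '0 0 0 .0225 .0257 0 .35;0 0 0 .0225 .0257 0 .35;0 0 0 .0225 .0257 0 .35;0 0 0 .0225 .0257 0 .35;0 0 0 .0225 .0257 0 .35;0 0 0 .0225 .0257 0 .35;0 0 0 0 0 0 .35;0 0 0 0 0 0 .35;0 0 0 0 0 0 .35;0 0 0 0 0 0 .35;0 0 0 0 0 0 .35;0 0 0 0 0 0 .35'; python3 -c "
from h import *
go(.5675,.0358,.073,1.68)"
```

```text
clock: 23.97
tool_pos: [0.4328, -0.1165, 0.1478]
orientation: [0.668, 0.744, 0.002, 0.006]
wrist_force: [0.5, -0.4, 0.7]
grip_width: 0.426
grip_force: 20.3
clock: 24.97
tool_pos: [0.5665, 0.0353, 0.1414]
orientation: [0.668, 0.744, -0.0, -0.0]
wrist_force: [-0.0, -0.1, -0.7]
grip_width: 0.423
grip_force: 20.3
shift [0.0004 0.0011 0.0684] rows 2.0 phi 1.678 turn -0.002 j [-0.06  0.19  1.82 -0.    1.13 -0.17] t 24.9667
```

```bash
python3 -m crank '0 0 0 0 .001 .03 .35;0 0 0 0 0 .025 .35;0 0 0 0 0 .009 .35;0 0 0 0 0 .001 .35;0 0 0 0 0 0 .35;0 0 0 0 0 0 .35;0 0 0 0 0 0 .35;0 0 0 0 0 0 .35;0 0 0 0 0 0 .35'; python3 -m crank '0 0 0 0 0 .001 .35;0 0 0 0 0 .001 .35;0 0 0 0 0 0 .35;0 0 0 0 0 0 .35;0 0 0 0 0 0 .35;0 0 0 0 0 0 .35'
```

```text
clock: 25.72
tool_pos: [0.5692, 0.0363, 0.0778]
orientation: [0.668, 0.744, 0.001, 0.001]
wrist_force: [-0.3, -0.0, -0.4]
grip_width: 0.422
grip_force: 20.3
clock: 26.22
tool_pos: [0.5682, 0.0363, 0.0744]
orientation: [0.668, 0.744, -0.0, -0.0]
wrist_force: [0.1, -0.2, 0.2]
grip_width: 0.426
grip_force: 20.3
```

```bash
python3 -m crank '0 0 0 0 0 .001 .35;0 0 0 0 0 .001 .35;0 0 0 0 0 0 .35;0 0 0 0 0 0 .35;0 0 0 0 0 0 .35;0 0 0 0 0 0 .35;0 0 0 0 0 0 .35'; python3 -m crank '0 0 0 0 0 .001 .35;0 0 0 0 0 0 .35;0 0 0 0 0 0 .35;0 0 0 0 0 0 .35;0 0 0 0 0 0 .35'
```

```text
clock: 26.8
tool_pos: [0.5683, 0.0363, 0.0725]
orientation: [0.668, 0.744, 0.0, 0.0]
wrist_force: [0.1, -0.9, 0.9]
grip_width: 0.43
grip_force: 20.3
clock: 27.22
tool_pos: [0.5685, 0.0363, 0.072]
orientation: [0.668, 0.744, 0.0, 0.0]
wrist_force: [-0.6, 0.4, 3.4]
grip_width: 0.427
grip_force: 20.6
```

```bash
python3 -m crank '0 0 0 0 0 0 .7;0 0 0 0 0 0 .7;0 0 0 0 0 0 .7;0 0 0 0 0 0 .7;0 0 0 0 0 0 .7;0 0 0 0 0 -.02 .7;0 0 0 0 0 -.04 .7;0 0 0 0 0 -.04 .7;0 0 0 0 0 -.03 .7'; python3 -m crank '0 0 0 .036 -.015 0 1;0 0 0 .036 -.015 0 1;0 0 0 .036 -.015 0 1;0 0 0 .036 -.015 0 1;0 0 0 .036 -.015 0 1;0 0 0 .036 -.015 0 1;0 0 0 .036 -.015 0 1;0 0 0 0 0 0 1;0 0 0 0 0 0 1;0 0 0 0 0 0 1'; python3 -c "
from h import *
import cv2
t=optics.read_camera('top')[0][:,:,::-1]; s=optics.read_camera('scene')[0][:,:,::-1]
cv2.imwrite('pics/f.png',np.hstack([cv2.resize(t[145:245,315:465],None,fx=3,fy=3,interpolation=2),cv2.resize(s[90:240,190:360],None,fx=2,fy=2)]))"
```

```text
clock: 27.97
tool_pos: [0.569, 0.0363, 0.2044]
orientation: [0.668, 0.744, 0.001, 0.001]
wrist_force: [0.5, 0.1, 0.7]
grip_width: 0.696
grip_force: 0.0
clock: 28.8
tool_pos: [0.4366, 0.2754, 0.2014]
orientation: [0.667, 0.745, -0.0, 0.0]
wrist_force: [-0.3, 0.2, 0.2]
grip_width: 1.004
grip_force: 0.0
```

View pics/f.png

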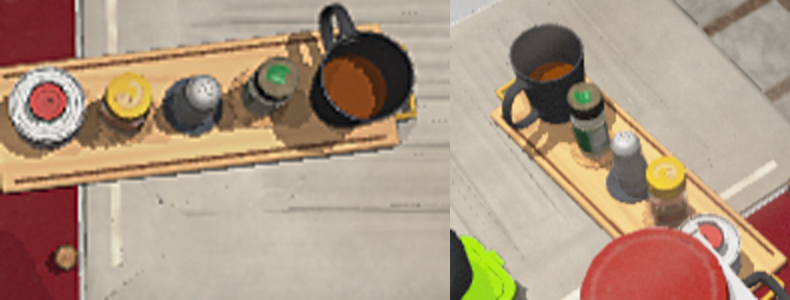

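```bash
python3 -c "
from plant import arm
print(arm.job_done())"
```

```text
the job is handed in; nothing more can be done
None
```

I handed the job in at about 29 s. By the last pictures the salt is on the middle coaster, the black-capped jar by the mug and the yellow-capped jar by the tin (each within about 5 mm of centre), the tea light is on the tin, nothing is held, and the mug, tin and cork have not moved; the judge returned no verdict.

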